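# Refit the knob on the vacuum tap of the claw test block

## Robot

A 6-joint arm with a two-finger parallel gripper is mounted at the origin on the work surface. World frame = base frame: x ahead of the robot, y to its left, z up, the work surface at z = 0. Lengths are in m, angles in rad, forces in N, time in s.
With the tool pointing down it reaches from about 0.325 to 0.75 m from the base axis. Payload 7.6 kg.
Tool frame: the origin (TCP) lies midway between the tips of the shut fingers; the grasp point (between the pads) lies 19 mm behind it; x points along the fingers, z is the direction in which the jaws open and shut, and the axes are right-handed (so a half turn about x gives the same grasp; the last joint's range is limited). The gripper opens to 85 mm and grips with 20 to 120 N. Pads are 22 mm wide; open, the fingers measure 114 mm over their backs; the gripper's body (76 mm by 85 mm) begins 54 mm behind the grasp point. The pads swing forward as they close: fully open they stand 13 mm farther back than shut.
Start: joints at [1.035, 0.052, 1.401, -0, 1.689, -0.07], TCP at [0.236, 0.469, 0.231] pointing down, gripper open.
Joint ranges: [-2.9, 2.9], [-0.91, 2.17], [0.12, 2.37], [-1.06, 4.2], [0.26, 2.73], [-2.93, 2.93]. Speed limits (rad/s): [2.57, 2.57, 3.01, 3.14, 3.14, 3.14].

## Interface

Orientations are given as a unit quaternion [x, y, z, w].
In Python, from station import ctrl gives the robot as it stands.
- The arm moves only by the tool step_arm, never from a script. Its argument "motion" is a list of rows, each an object of numbers: "x", "y", "z": the shift along the tool's x, y, z in mm; "twist": the turn about the tool's x in degrees. A call has 1 to 5 rows; each row is the pose to reach, as a shift and turn from the pose commanded when the call began, along the tool's axes at that moment; what a row does not reach only later rows make up. A row lasts 1/8 s, in which the tool goes at most 62.5 mm and 10.7 degrees, less where a joint would pass 70% of its speed; a pose out of reach is approached as far as the arm can. A call with a gripper value outside its range is refused whole. "grip" is the finger opening in mm, from 0 to 85.4, set as the call begins (left out, the last holds). The fingers move at their own pace and stop on an object; "squeeze" is the grip in N (left out, the last holds). Time passes only in rows, so rows that repeat a pose let the fingers close. It gives the time, the measured TCP pose, the force and the opening at its end, in the units of the state.
- ctrl.state(): the state, without advancing time (a new reading comes with each control period).
- ctrl.camera(name): name is "scene" or "top" or "wrist"; returns (picture, depth): 400x640x3 uint8, blue, green, red; 400x640 float32, m along the optical axis (not along the pixel's ray), 0 where there is no reading.
- ctrl.calibration(name): a dict with "mtx" (3x3 intrinsics, pixels), "dist_coeffs" ([k1, k2, p1, p2, k3] as OpenCV has them; the pictures are not rectified), "extrinsics" (4x4, takes a point from camera to world coordinates); the wrist camera has in their place "T_tool_cam" (4x4, takes a point from camera to tool coordinates, whose origin is the TCP and whose axes are the tool frame's). Camera axes: x right, y down, z forward; pixel columns grow to the right and rows downward; lengths in m; the calibration is good to about 2 mm. A picture is of the moment at which its call begins: read the wrist's pose just before it. calibration takes no time and is no camera call.
- ctrl.job_done(): hands the job in, once; it reports no verdict.
The state is a dict: "time_s": time; "joint_pos": joint angles; "qvel": joint speeds; "effort": joint torques, N m; "position": TCP position; "ee_rot": TCP orientation; "contact_force": force on the tool from outside, world axes, zero at the start; "ft_torque": the same for the moment, N m; "opening": finger opening in m.
Only numpy, scipy, OpenCV 4.12 (cv2) and the standard library are available. Lean on these libraries where they do the work, as an engineer would, in place of code of your own. Each camera call takes 0.05 s, during which the arm holds its last target. There are 200 camera calls.

## Task

Put the loose red-and-black knob back on the vacuum tap: pick it up, set its D-shaped bore over the brass D-shaft, turn it until the flats meet and it drops on, then push it straight down until it snaps under the two spring clips and sits fully home, and let go. The shaft's flat may face up to about 65 degrees either side of straight away from the robot along the tap's pipe line, so feel for it gently: never press on the shaft or the tap with more than about 2.5 kg (25 N). Leave the claw weight, bowl and nipples where they are.

Things in the scene. Friction and masses are not known exactly. Their poses are not given: they have to be found in the camera images.
- knob_mid (a point): The loose knob, 45 mm tall, standing on the bench, bore down: point on its axis half-way up (22.5 mm above the underside), z up. Black round body up to 21 mm; on it a red grip bar 36 mm long along x, 14 mm wide along y, from 21 to 45 mm above the underside. A white stripe marks the bar's +x end. Hold it by the bar. About 60 g.
- knob_bore (a point): Centre of the knob's underside, where the blind D-bore opens: 18 mm deep, radius 9 mm, its flat 3.6 mm from the axis on the knob's +x side (striped end). A snap lip runs round the bottom: radius 17 mm at the underside, widening to 20 mm at 6 to 8 mm up, then a neck of radius 16 mm.
- tap_seat (a point): Fixed vacuum tap on a green base plate (120 by 100 mm): centre of its steel seat, 50 mm above the bench, where the knob's underside rests when home. x along the two brass pipe stubs, z up.
- tap_tip (a point): Top of the D-shaft, 16.5 mm above the seat. Radius 8 mm, flat 3 mm from the axis, top edge bevelled (2.5 mm high; 2 mm in on the round, 0.6 on the flat); play in the bore 1 mm, 0.15 rad. The flat faces the tap's +x give or take 1.1 rad, not measured (axes here: tap). Knob +x must face as the flat does. It is stiff to turn (0.18 N m). Off angle, the knob stops on top; aligned, it drops 5 mm freely.
- clip_nose (a point): The spring clip on the tap's +y side (its twin is at -y): a round steel nose, 8 mm, its centre 21 mm from the shaft axis and 11.4 mm above the seat. The knob's lip pushes both noses outward, which takes about 8 to 14 N of downward push; then they snap in over the lip and hold the knob on the seat. At home the knob stops hard.
- weight: Bystander: rusty steel claw weight, 72 mm wide, 52 mm tall, origin under its centre.
- bowl: Bystander: cracked clear claw bowl, 104 mm wide, 56 mm tall, origin under its centre.
- nipple0: Bystander: brass nipple, 22 mm wide, 34 mm tall, standing, origin under its centre.
- nipple1: Bystander: another such brass nipple.
Not all that is in view belongs to the job. Of the things that look like the part that bears knob_mid, take the one that is farthest to the robot's left at the start.

How it is judged:
By the outcome, as a careful person would: the job done as asked, in the order asked, and still so for the second after the job is handed in, with the robot touching nothing.
It also fails if it takes over 72 s, if anything falls off the work surface, if the arm or the gripper's body presses on something with over 40 N, if the wrist force passes 120 N, or if a joint passes its speed limit or range.

## Working session

There is one attempt and no reset: what is moved stays moved. The work goes in short steps, Python scripts to look and compute and a tool call to move; the robot and the scene stay as the last step left them, time stands still between calls to the robot, and variables do not carry over. Pictures are saved under pics/ and viewed, about 8 in all and at most 12, crops included, and the job is handed in when it is done.

Besides the shell and the picture viewer there is one more tool, called after "Request:" as name(argument=value, ...), one argument or row to a line, values as JSON. step_arm: Moves the arm, as the interface text tells. Its arguments: {"type":"object","properties":{"motion":{"type":"array","items":{"type":"object","properties":{"x":{"type":"number"},"y":{"type":"number"},"z":{"type":"number"},"twist":{"type":"number"}}}},"grip":{"type":"number"},"squeeze":{"type":"number"}},"required":["motion"]}

```bash
mkdir -p pics; ls; python3 - <<'E'
from station import ctrl
import cv2,numpy as np
s=ctrl.state();print(s)
for n in("scene","top"):
    p,d=ctrl.camera(n);cv2.imwrite(f"pics/{n}0.png",p);np.save(f"pics/{n}0.npy",d)
    c=ctrl.calibration(n);print(n,c)
print(ctrl.calibration("wrist"))
a=cv2.imread("pics/scene0.png");b=cv2.imread("pics/top0.png")
E
```

```text
pics
{'time_s': 0.0, 'joint_pos': array([ 1.03469454e+00,  5.28155690e-02,  1.40173055e+00, -2.01551832e-05,
        1.68859921e+00, -7.02942932e-02]), 'qvel': array([ 0.00106326,  0.00155601,  0.00062113,  0.00154704, -0.00207943,
       -0.00186414]), 'effort': array([ 4.99526068e-04, -3.81662679e+01, -3.60192454e+01,  1.95217785e-05,
        6.03157212e-03,  7.34792621e-06]), 'position': array([0.23562759, 0.4688142 , 0.23048058]), 'ee_rot': array([-0.37135825,  0.6023854 ,  0.37083657,  0.60141925]), 'contact_force': array([ 1.0334845 , -0.50563252, -0.4603305 ]), 'ft_torque': array([ 0.03215905,  0.04345482, -0.01026368]), 'opening': 0.08528400208962282}
scene {'mtx': array([[427.95218207,   0.        , 317.85125283],
       [  0.        , 427.95218207, 198.93402854],
       [  0.        ,   0.        ,   1.        ]]), 'dist_coeffs': array([-0.05468904,  0.        ,  0.        ,  0.        ,  0.        ]), 'extrinsics': array([[ 0.49048814,  0.57501841, -0.6548093 ,  1.13789468],
       [ 0.8714445 , -0.32573425,  0.36671745, -0.32067038],
       [-0.00242453, -0.75050052, -0.6
[... 509 characters left out ...]
7, -0.98235382,  0.7055843 ],
       [ 0.        ,  0.        ,  0.        ,  1.        ]])}
{'mtx': array([[351.50889305,   0.        , 314.26232573],
       [  0.        , 351.50889305, 198.94067616],
       [  0.        ,   0.        ,   1.        ]]), 'dist_coeffs': array([-0.00969744,  0.        ,  0.        ,  0.        ,  0.        ]), 'T_tool_cam': array([[ 2.14477442e-04, -2.69164235e-01,  9.63094268e-01,
        -1.42507113e-01],
       [-1.93565849e-04, -9.63094283e-01, -2.69164196e-01,
         6.99436500e-02],
       [ 9.99999958e-01, -1.28692511e-04, -2.58663002e-04,
         2.72735023e-04],
       [ 0.00000000e+00,  0.00000000e+00,  0.00000000e+00,
         1.00000000e+00]])}
```

View pics/top0.png

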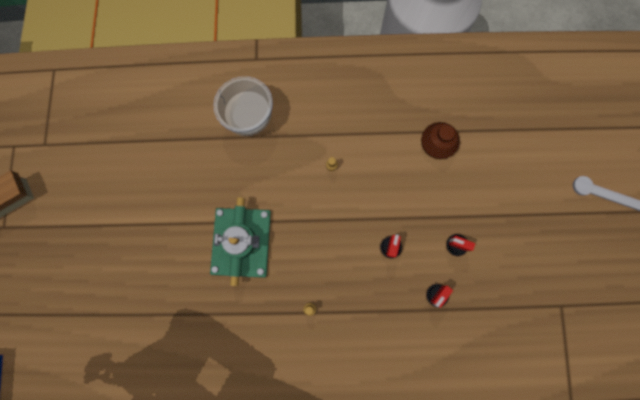

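View pics/scene0.png

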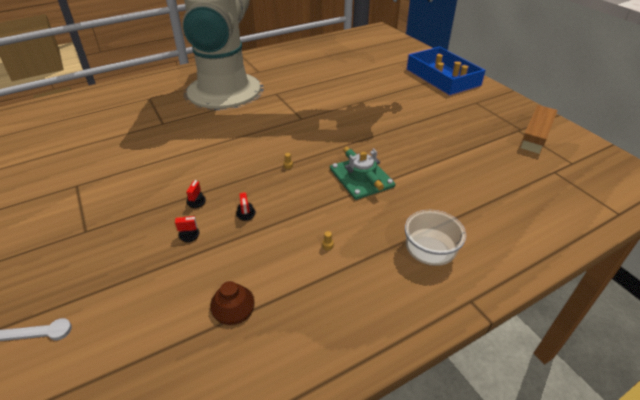

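Top view: three knobs at (392,246), (459,244) and (438,294). The leftmost for the robot (+y is image left) is (392,246). The tap is at (236,241), with its pipes roughly along image vertical. The scene view agrees.

```bash
cat > h.py <<'E'
from station import ctrl
import cv2,numpy as np
from scipy.spatial.transform import Rotation as R
def pose(s):
    T=np.eye(4);T[:3,:3]=R.from_quat(s["ee_rot"]).as_matrix();T[:3,3]=s["position"];return T
def ext(n,s=None):
    c=ctrl.calibration(n)
    return c,(pose(s)@c["T_tool_cam"] if n=="wrist" else c["extrinsics"])
def ray(n,uv,z,s=None):
    c,E=ext(n,s)
    q=cv2.undistortPoints(np.float32(uv).reshape(-1,1,2),c["mtx"],c["dist_coeffs"]).reshape(-1,2)
    d=np.c_[q,np.ones(len(q))]@E[:3,:3].T
    return E[:3,3]+d*((z-E[2,3])/d[:,2])[:,None]
def proj(n,X,s=None):
    c,E=ext(n,s);W=np.linalg.inv(E)
    return cv2.projectPoints(np.float32(X).reshape(-1,1,3),cv2.Rodrigues(W[:3,:3])[0],W[:3,3],c["mtx"],c["dist_coeffs"])[0].reshape(-1,2)
def totool(s,v): return R.from_quat(s["ee_rot"]).inv().apply(v)
E
python3 - <<'E'
from h import *
p=cv2.imread("pics/top0.png")
h=cv2.cvtColor(p,cv2.COLOR_BGR2HSV)
red=cv2.inRange(h,(0,180,140),(6,255,255))|cv2.inRange(h,(174,180,140),(180,255,255))
n,l,st,c=cv2.connectedComponentsWithStats(red)
for i in range(1,n):
    if st[i,4]>20: print(st[i],c[i],ray("top",c[i],.042))
g=cv2.inRange(h,(60,80,40),(90,255,200)); g[:100]=0
n,l,st,c=cv2.connectedComponentsWithStats(g);i=1+np.argmax(st[1:,4]);
print(st[i]);print(cv2.minAreaRect(np.argwhere(l==i)[:,::-1].astype(np.float32)))
print("tap",ray("top",[(236,241),(240,201),(235,283)],.06))
crop=np.hstack([cv2.resize(p[y-33:y+33,x-33:x+33],(396,396),interpolation=cv2.INTER_CUBIC) for x,y in((394,246),(238,241))])
cv2.imwrite("pics/c1.png",crop)
print(R.from_quat(ctrl.state()["ee_rot"]).as_matrix())
E
```

```text
[389 236   9  21  90] [392.68888889 249.12222222] [[ 0.52282908 -0.14215814  0.042     ]]
[454 240  21  11  94] [467.31914894 244.84042553] [[ 0.52668991 -0.26660074  0.042     ]]
[435 287  17  15  89] [445.34831461 292.48314607] [[ 0.45030234 -0.22422303  0.042     ]]
[ 212  207   58   70 2476]
((240.41200256347656, 241.2613067626953), (54.49544143676758, 68.5774917602539), 3.990912914276123)
tap [[0.5407662  0.11573774 0.06      ]
 [0.607373   0.11005484 0.06      ]
 [0.47309433 0.11642484 0.06      ]]
[[-6.87863797e-04 -8.93473571e-01  4.49115247e-01]
 [-1.22130293e-03  4.49115769e-01  8.93472739e-01]
 [-9.99999018e-01  6.60817845e-05 -1.40013237e-03]]
```

View pics/c1.png

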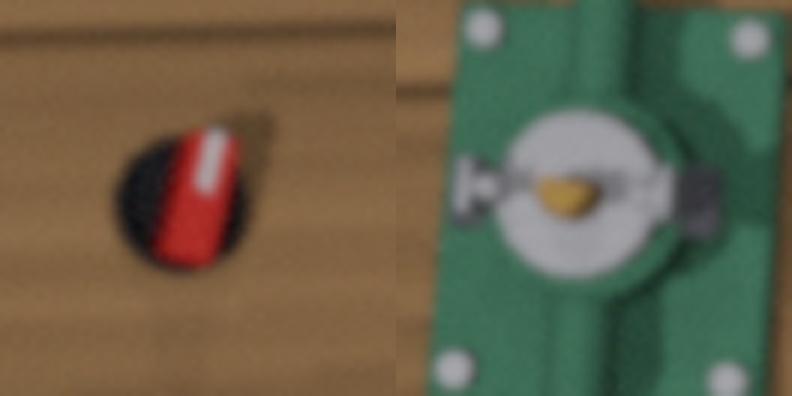

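Request:
step_arm(
  motion=[
    {"y":-50,"z":-20},
    {"y":-105,"z":-43,"twist":-7},
    {"y":-160,"z":-66,"twist":-14},
    {"y":-215,"z":-89,"twist":-14},
    {"y":-270,"z":-112,"twist":-14},
  ],
)

```text
schema error: expected keys x, y, z, twist
```

Request:
step_arm(
  motion=[
    {"x":0,"y":-50,"z":-20,"twist":0},
    {"x":0,"y":-105,"z":-43,"twist":-7},
    {"x":0,"y":-160,"z":-66,"twist":-14},
    {"x":0,"y":-215,"z":-89,"twist":-14},
    {"x":0,"y":-270,"z":-112,"twist":-14},
  ],
)

```text
time_s: 0.72
position: [0.4275, 0.2461, 0.231]
ee_rot: [-0.442, 0.552, 0.442, 0.552]
contact_force: [0.3, 1.0, 0.3]
opening: 0.0854
```

```bash
cat > go.py <<'E'
import sys
from h import *
s=ctrl.state();t=np.array([float(v) for v in sys.argv[1:4]])
print(s["time_s"],s["position"],"tool d mm",1000*totool(s,t-s["position"]))
z=R.from_quat(s["ee_rot"]).as_matrix()[:,2];print("jaw yaw",np.degrees(np.arctan2(z[1],z[0])),s["joint_pos"])
E
python3 go.py .541 .116 .19
```

```text
0.725 [0.42754428 0.24608209 0.23103323] tool d mm [  40.99523923 -139.25542552 -102.00290998]
jaw yaw 77.31930613091974 [ 4.47299059e-01 -3.75451909e-02  1.49147853e+00  1.64015279e-04
  1.68789598e+00 -9.02158262e-01]
```

Request:
step_arm(
  motion=[
    {"x":10,"y":-45,"z":-34,"twist":0},
    {"x":25,"y":-85,"z":-68,"twist":0},
    {"x":40,"y":-122,"z":-100,"twist":0},
    {"x":40,"y":-122,"z":-102,"twist":0},
  ],
)

```text
time_s: 1.23
position: [0.5237, 0.1188, 0.1889]
ee_rot: [-0.44, 0.554, 0.441, 0.552]
contact_force: [-0.5, 0.7, -1.0]
opening: 0.0857
```

```bash
python3 - <<'E'
from h import *
s=ctrl.state();np.save("pics/w1s.npy",s,allow_pickle=True)
p,d=ctrl.camera("wrist");cv2.imwrite("pics/w1.png",p);np.save("pics/w1d.npy",d)
print(s["position"])
u=proj("wrist",[.541,.116,.06],s)[0];print(u)
x,y=np.int32(u);x0=max(0,x-110);y0=max(0,y-100)
cv2.imwrite("pics/w1c.png",cv2.resize(p[y0:y0+200,x0:x0+220],None,fx=3,fy=3,interpolation=cv2.INTER_CUBIC)[:600]);print(x0,y0)
E
```

```text
[0.52367833 0.11877712 0.1889457 ]
[315.2294 213.1506]
205 113
```

View pics/w1c.png

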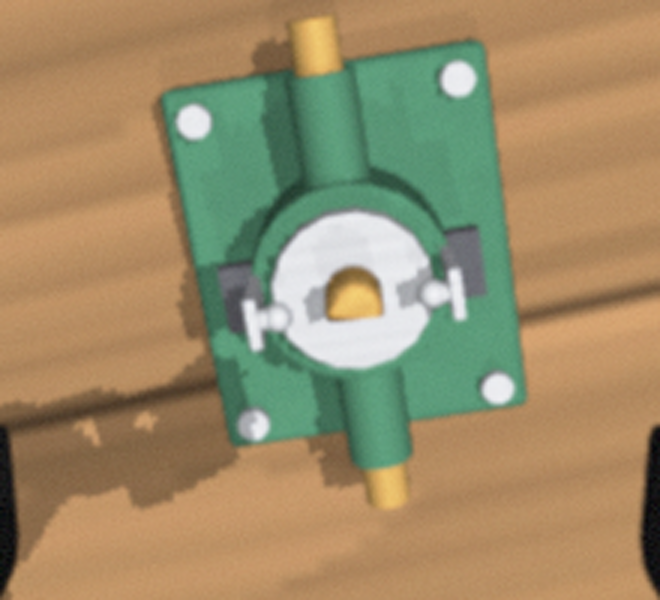

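The tap is centred at about (355,288) in the crop. The shaft's flat edge is at the bottom, roughly (328,320) to (382,316), so it faces away from the robot. I'll measure it.

```bash
python3 - <<'E'
from h import *
s=np.load("pics/w1s.npy",allow_pickle=True).item();p=cv2.imread("pics/w1.png")
h=cv2.cvtColor(p,cv2.COLOR_BGR2HSV);x0,y0=205,113
m=cv2.inRange(h,(8,110,60),(32,255,255))
w=np.zeros_like(m);w[y0+85:y0+115,x0+100:x0+137]=m[y0+85:y0+115,x0+100:x0+137]
for r in range(y0+86,y0+110): 
    c=np.flatnonzero(w[r]); 
    if len(c):print(r,c.min(),c.max(),p[r,(c.min()+c.max())//2])
cols=range(318,329)
e=[];g=p[:,:,0].astype(float)  # blue: brass dark, steel bright
for c in range(317,331):
    k=np.arange(212,224);v=g[k,c];t=(v.min()+v.max())/2
    i=[j for j in range(len(k)-1) if v[j]<t<=v[j+1]]
    if i: i=i[0];e.append((c,k[i]+(t-v[i])/(v[i+1]-v[i])))
e=np.array(e);print(e)
q=ray("wrist",e,.0655,s);f=np.polyfit(q[:,1],q[:,0],1);print("flat normal yaw",np.degrees(np.arctan2(-f[0],1)),q.mean(0))
# steel disc seat
d=cv2.inRange(h,(0,0,140),(180,60,255));dd=np.zeros_like(d);dd[y0+60:y0+130,x0+80:x0+155]=d[y0+60:y0+130,x0+80:x0+155]
g=cv2.inRange(h,(60,80,40),(90,255,220))
n,l,st,c=cv2.connectedComponentsWithStats(g);i=1+np.argmax(st[1:,4])
b=cv2.boxPoints(cv2.minAreaRect(np.argwhere(l==i)[:,::-1].astype(np.float32)));B=ray("wrist",b,.006,s);print(B,B.mean(0))
# pipe ends crop coords -> px
P=np.array([[316,45],[388,488]])/3+[x0,y0];Q=ray("wrist",P,.03,s);print("pipe",Q,np.degrees(np.arctan2(*(Q[1]-Q[0])[1::-1])))
C=np.array([[353,288]])/3+[x0,y0];print("disc centre @.05",ray("wrist",C,.05,s))
print("noses@.0614",ray("wrist",np.array([[276,319],[434,293]])/3+[x0,y0],.0614,s))
E
```

```text
203 320 325 [ 59 102 132]
204 318 327 [ 55 103 132]
205 317 328 [ 64 113 144]
206 316 329 [ 69 122 157]
207 315 329 [ 82 146 186]
208 315 330 [100 176 223]
209 315 330 [111 196 236]
210 314 330 [115 203 241]
211 314 331 [116 205 242]
212 314 331 [116 204 240]
213 314 331 [116 203 241]
214 314 331 [111 196 238]
215 314 331 [111 195 236]
216 314 331 [105 188 232]
217 314 331 [104 185 231]
218 315 324 [ 96 168 214]
[[317.         219.63793103]
 [318.         219.57236842]
 [319.         219.56      ]
 [320.         219.43661972]
 [321.         219.375     ]
 [322.         219.24576271]
 [323.         218.99122807]
 [324.         218.81451613]
 [325.         218.60447761]
 [326.         218.55633803]
 [327.         218.43939394]
 [328.         218.32758621]
 [329.         218.25423729]
 [330.         218.10655738]]
flat normal yaw -5.151051192222134 [0.54546985 0.12174178 0.0655    ]
[[0.48022406 0.07622386 0.006     ]
 [0.48705763 0.17446821 0.006     ]
 [0.62114893 0.1707276  0.006     ]
 [0.61551968 0.06153491 0.006     ]] [0.55098758 0.12073865 0.006     ]
pipe [[0.47597223 0.12667308 0.03      ]
 [0.61497608 0.11766161 0.03      ]] -3.7092323459677026
disc centre @.05 [[0.54195215 0.12218251 0.05      ]]
noses@.0614 [[0.54238956 0.10051973 0.0614    ]
 [0.54470979 0.14358731 0.0614    ]]
```

Request:
step_arm(
  motion=[
    {"x":0,"y":-10,"z":-50,"twist":0},
    {"x":0,"y":-21,"z":-108,"twist":0},
    {"x":10,"y":-33,"z":-166,"twist":0},
    {"x":20,"y":-44,"z":-222,"twist":0},
    {"x":30,"y":-51,"z":-259,"twist":0},
  ],
)

```text
time_s: 1.9
position: [0.516, -0.1434, 0.1617]
ee_rot: [-0.442, 0.552, 0.441, 0.552]
contact_force: [0.7, 0.8, 0.2]
opening: 0.0855
```

Request:
step_arm(
  motion=[
    {"x":0,"y":0,"z":0,"twist":0},
    {"x":0,"y":0,"z":0,"twist":0},
  ],
)

```text
time_s: 2.15
position: [0.5165, -0.1411, 0.1619]
ee_rot: [-0.442, 0.552, 0.442, 0.552]
contact_force: [-0.4, 0.0, 0.6]
opening: 0.0852
```

```bash
python3 - <<'E'
from h import *
s=ctrl.state();p,d=ctrl.camera("wrist");cv2.imwrite("pics/w2.png",p);np.save("pics/w2s.npy",s,allow_pickle=True)
print(s["position"])
x,y=np.int32(proj("wrist",[.527,-.145,.045],s)[0]);x0=max(0,x-70);y0=max(0,y-70);print(x,y,x0,y0)
cv2.imwrite("pics/w2c.png",cv2.resize(p[y0:y0+140,x0:x0+140],None,fx=4,fy=4,interpolation=cv2.INTER_CUBIC))
h=cv2.cvtColor(p,cv2.COLOR_BGR2HSV)
red=cv2.inRange(h,(0,150,120),(8,255,255))|cv2.inRange(h,(172,150,120),(180,255,255))
w=np.zeros_like(red);w[y0:y0+140,x0:x0+140]=red[y0:y0+140,x0:x0+140]
n,l,st,c=cv2.connectedComponentsWithStats(w);i=1+np.argmax(st[1:,4]);print(st[i])
hull=cv2.convexHull(np.argwhere(l==i)[:,::-1].astype(np.float32))
b=cv2.boxPoints(cv2.minAreaRect(hull));print(b,ray("wrist",b,.045,s),ray("wrist",b,.045,s).mean(0))
E
```

```text
[ 0.51650225 -0.14105931  0.16188811]
311 209 241 139
[304 182  21  50 757]
[[302.64468 229.97461]
 [306.14725 180.93909]
 [324.90866 182.27917]
 [321.4061  231.3147 ]] [[ 0.54205121 -0.15542725  0.045     ]
 [ 0.50421455 -0.14387928  0.045     ]
 [ 0.50832832 -0.13026826  0.045     ]
 [ 0.54637288 -0.14128218  0.045     ]] [ 0.52524174 -0.14271424  0.045     ]
```

View pics/w2c.png

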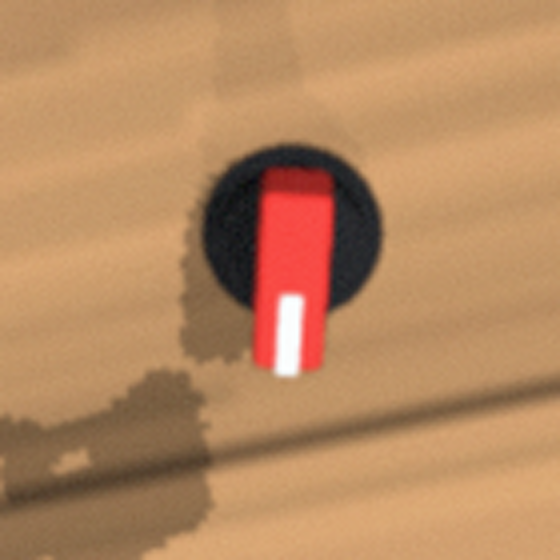

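The bar's top face runs from about (297,192) to (287,371) in the crop. The striped end is at the bottom, away from the robot.

```bash
python3 - <<'E'
from h import *
s=np.load("pics/w2s.npy",allow_pickle=True).item()
q=ray("wrist",np.array([[297,192],[287,371]])/4+[241,139],.045,s);v=q[1]-q[0]
c=q.mean(0);print(q,"len",np.linalg.norm(v),"yaw",np.degrees(np.arctan2(v[1],v[0])),c)
s=ctrl.state();print("tool d",1000*totool(s,c-s["position"]))
E
python3 go.py .525 -.1427 .045
```

```text
[[ 0.51031546 -0.13819561  0.045     ]
 [ 0.54523949 -0.14800643  0.045     ]] len 0.03627589108062788 yaw -15.691056933466829 [ 0.52777747 -0.14310102  0.045     ]
tool d [116.9944271  -11.27018717   0.19760682]
2.2 [ 0.5166111  -0.14086311  0.16198314] tool d mm [ 1.16991572e+02 -8.47204478e+00 -1.58459426e-02]
jaw yaw 77.42186468037382 [-3.35444663e-01  1.12518732e-01  1.47541077e+00  5.37973630e-04
  1.55273142e+00 -1.68672037e+00]
```

Request:
step_arm(
  motion=[
    {"x":40,"y":-11,"z":0,"twist":3},
    {"x":90,"y":-11,"z":0,"twist":3},
    {"x":125,"y":-11,"z":0,"twist":3},
    {"x":138,"y":-11,"z":0,"twist":3},
    {"x":138,"y":-11,"z":0,"twist":3},
  ],
  grip=50,
)

```text
time_s: 2.82
position: [0.5272, -0.144, 0.0237]
ee_rot: [-0.427, 0.563, 0.428, 0.563]
contact_force: [0.1, -0.1, 0.1]
opening: 0.05
```

Request:
step_arm(
  motion=[
    {"x":0,"y":0,"z":0,"twist":0},
    {"x":0,"y":0,"z":0,"twist":0},
    {"x":0,"y":0,"z":0,"twist":0},
    {"x":0,"y":0,"z":0,"twist":0},
    {"x":0,"y":0,"z":0,"twist":0},
  ],
  grip=5,
  squeeze=60,
)

```text
time_s: 3.45
position: [0.528, -0.1451, 0.025]
ee_rot: [-0.428, 0.563, 0.426, 0.564]
contact_force: [-1.0, 1.9, 6.9]
opening: 0.0126
```

```bash
python3 go.py .5428 .1221 .12
```

```text
3.45 [ 0.52797241 -0.14509181  0.02504481] tool d mm [-95.09895771  57.70259986 261.25544604]
jaw yaw 74.30928663100133 [-3.35782100e-01  2.82540950e-01  1.56978450e+00  3.05232697e-04
  1.28630231e+00 -1.63280889e+00]
```

Request:
step_arm(
  motion=[
    {"x":-20,"y":0,"z":0,"twist":0},
    {"x":-60,"y":0,"z":0,"twist":0},
    {"x":-95,"y":0,"z":30,"twist":0},
    {"x":-95,"y":15,"z":80,"twist":-5},
    {"x":-95,"y":28,"z":135,"twist":-11},
  ],
)

```text
time_s: 4.08
position: [0.5366, -0.0063, 0.1191]
ee_rot: [-0.48, 0.519, 0.479, 0.52]
contact_force: [0.4, 0.9, -0.8]
opening: 0.0127
```

```bash
python3 go.py .5428 .1221 .12; python3 - <<'E'
from h import *
p,d=ctrl.camera("wrist");cv2.imwrite("pics/w3.png",p)
cv2.imwrite("pics/w3c.png",cv2.resize(p[120:400,200:440],None,fx=2,fy=2))
E
```

```text
4.075 [ 0.53657798 -0.00633406  0.11911093] tool d mm [ -0.88746909   4.0788798  128.5199822 ]
jaw yaw 85.40805185592552 [-8.06550667e-02  1.48057196e-01  1.52423659e+00  6.22686963e-05
  1.46776530e+00 -1.57131309e+00]
```

View pics/w3c.png

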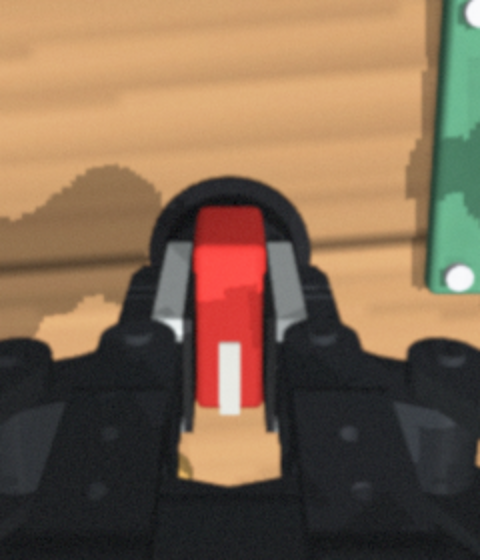

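```bash
python3 - <<'E'
from h import *
c=ctrl.calibration("wrist");E=c["T_tool_cam"]
uv=np.float32([[315.5,242.5],[314.7,324.5]]).reshape(-1,1,2)
q=cv2.undistortPoints(uv,c["mtx"],c["dist_coeffs"]).reshape(-1,2);d=np.c_[q,np.ones(2)]@E[:3,:3].T
for x in(-.019,-.021):
    P=E[:3,3]+d*((x-E[0,3])/d[:,0])[:,None];print(P*1000,P.mean(0)*1000)
E
```

```text
[[-19.          18.10743312   1.33429053]
 [-19.         -17.7057533    1.03706456]] [-19.           0.20083991   1.18567755]
[[-21.          18.94314866   1.32676932]
 [-21.         -16.2900883    1.03435655]] [-21.           1.32653018   1.18056293]
```

Request:
step_arm(
  motion=[
    {"x":0,"y":1,"z":40,"twist":0},
    {"x":0,"y":2,"z":85,"twist":0},
    {"x":0,"y":3,"z":120,"twist":0},
    {"x":5,"y":3,"z":127,"twist":0},
    {"x":15,"y":3,"z":127,"twist":0},
  ],
)

```text
time_s: 4.75
position: [0.5441, 0.1193, 0.1031]
ee_rot: [-0.479, 0.52, 0.479, 0.52]
contact_force: [0.4, 0.1, -1.0]
opening: 0.0128
```

Request:
step_arm(
  motion=[
    {"x":0,"y":0,"z":0,"twist":0},
    {"x":0,"y":0,"z":0,"twist":0},
  ],
)

```text
time_s: 5.0
position: [0.5439, 0.1185, 0.1032]
ee_rot: [-0.479, 0.52, 0.479, 0.52]
contact_force: [-0.1, -0.3, -0.5]
opening: 0.0127
```

```bash
python3 go.py .5435 .121 .092
```

```text
5.0 [0.54393743 0.11853191 0.10324964] tool d mm [11.24949601  0.6392016   2.42434743]
jaw yaw 85.23056813908644 [ 1.48259812e-01  2.18486800e-01  1.47736811e+00 -6.24870950e-05
  1.44592816e+00 -1.33928643e+00]
```

Request:
step_arm(
  motion=[
    {"x":4,"y":0.5,"z":2.4,"twist":0},
    {"x":8,"y":0.5,"z":2.4,"twist":0},
    {"x":10,"y":0.5,"z":2.4,"twist":0},
    {"x":11,"y":0.5,"z":2.4,"twist":0},
    {"x":12,"y":0.5,"z":2.4,"twist":0},
  ],
)

```text
time_s: 5.62
position: [0.5436, 0.122, 0.0913]
ee_rot: [-0.479, 0.52, 0.479, 0.52]
contact_force: [-0.3, 0.0, 0.1]
opening: 0.0127
```

Request:
step_arm(
  motion=[
    {"x":0.7,"y":0,"z":0,"twist":0},
    {"x":1.4,"y":0,"z":0,"twist":0},
  ],
)

```text
time_s: 5.88
position: [0.5436, 0.122, 0.09]
ee_rot: [-0.479, 0.52, 0.479, 0.52]
contact_force: [0.6, -0.2, -0.4]
opening: 0.0128
```

Request:
step_arm(
  motion=[
    {"x":0.7,"y":0,"z":-0.5,"twist":0},
    {"x":1.4,"y":0,"z":-0.5,"twist":0},
    {"x":2,"y":0,"z":-0.5,"twist":0},
  ],
)

```text
time_s: 6.25
position: [0.5436, 0.1214, 0.088]
ee_rot: [-0.479, 0.52, 0.479, 0.52]
contact_force: [-0.8, 0.6, 0.6]
opening: 0.0129
```

Request:
step_arm(
  motion=[
    {"x":0.8,"y":0,"z":0,"twist":0},
    {"x":1.5,"y":0,"z":0,"twist":0},
    {"x":2.2,"y":0,"z":0,"twist":0},
  ],
)

```text
time_s: 6.62
position: [0.5438, 0.1213, 0.0861]
ee_rot: [-0.479, 0.52, 0.479, 0.52]
contact_force: [0.7, -2.1, 3.3]
opening: 0.0125
```

Request:
step_arm(
  motion=[
    {"x":0.7,"y":0,"z":0,"twist":0},
    {"x":1.4,"y":0,"z":0,"twist":0},
  ],
)

```text
time_s: 6.88
position: [0.5438, 0.1215, 0.0848]
ee_rot: [-0.479, 0.52, 0.479, 0.52]
contact_force: [0.5, -1.1, 6.0]
opening: 0.0129
```

Request:
step_arm(
  motion=[
    {"x":0.7,"y":0,"z":0,"twist":0},
    {"x":1.4,"y":0,"z":0,"twist":0},
    {"x":2,"y":0,"z":0,"twist":0},
  ],
)

```text
time_s: 7.25
position: [0.5441, 0.1216, 0.0835]
ee_rot: [-0.48, 0.519, 0.479, 0.521]
contact_force: [-2.5, -3.4, 10.9]
opening: 0.0131
```

Request:
step_arm(
  motion=[
    {"x":0.7,"y":0,"z":0,"twist":0},
    {"x":1.4,"y":0,"z":0,"twist":0},
  ],
)

```text
time_s: 7.5
position: [0.5442, 0.1214, 0.0824]
ee_rot: [-0.48, 0.519, 0.479, 0.521]
contact_force: [-1.2, -2.4, 11.1]
opening: 0.0129
```

Request:
step_arm(
  motion=[
    {"x":0.7,"y":0,"z":0,"twist":0},
    {"x":1.4,"y":0,"z":0,"twist":0},
  ],
)

```text
time_s: 7.75
position: [0.5441, 0.1215, 0.0806]
ee_rot: [-0.48, 0.52, 0.479, 0.521]
contact_force: [-0.5, -1.3, 7.0]
opening: 0.0125
```

Request:
step_arm(
  motion=[
    {"x":0.7,"y":0,"z":0,"twist":0},
    {"x":1.4,"y":0,"z":0,"twist":0},
  ],
)

```text
time_s: 8.0
position: [0.5438, 0.1215, 0.0784]
ee_rot: [-0.479, 0.52, 0.479, 0.52]
contact_force: [0.4, -1.5, 2.1]
opening: 0.0125
```

Request:
step_arm(
  motion=[
    {"x":0.7,"y":0,"z":0,"twist":0},
    {"x":1.4,"y":0,"z":0,"twist":0},
    {"x":2.1,"y":0,"z":0,"twist":0},
  ],
)

```text
time_s: 8.38
position: [0.543, 0.1213, 0.0751]
ee_rot: [-0.479, 0.521, 0.479, 0.519]
contact_force: [-0.5, -2.8, 1.7]
opening: 0.0129
```

Request:
step_arm(
  motion=[
    {"x":0.6,"y":0,"z":0,"twist":0},
    {"x":1.2,"y":0,"z":0,"twist":0},
  ],
)

```text
time_s: 8.62
position: [0.5431, 0.1214, 0.0751]
ee_rot: [-0.479, 0.52, 0.479, 0.52]
contact_force: [-6.8, -2.4, 7.2]
opening: 0.0125
```

Request:
step_arm(
  motion=[
    {"x":0.6,"y":0,"z":0,"twist":0},
    {"x":1.2,"y":0,"z":0,"twist":0},
  ],
)

```text
time_s: 8.88
position: [0.5432, 0.1214, 0.0751]
ee_rot: [-0.479, 0.52, 0.479, 0.52]
contact_force: [-9.3, -3.6, 13.5]
opening: 0.0124
```

Request:
step_arm(
  motion=[
    {"x":-1,"y":0,"z":0,"twist":0},
    {"x":-2,"y":0,"z":0,"twist":0},
  ],
)

```text
time_s: 9.12
position: [0.5432, 0.1215, 0.0752]
ee_rot: [-0.479, 0.52, 0.479, 0.52]
contact_force: [-0.7, -2.5, -3.9]
opening: 0.0127
```

Request:
step_arm(
  motion=[
    {"x":0,"y":0,"z":0,"twist":0},
    {"x":0,"y":0,"z":0,"twist":0},
    {"x":0,"y":0,"z":0,"twist":0},
    {"x":0,"y":0,"z":0,"twist":0},
  ],
  grip=36,
)

```text
time_s: 9.62
position: [0.5436, 0.1216, 0.0757]
ee_rot: [-0.479, 0.52, 0.479, 0.52]
contact_force: [0.0, 0.9, 1.0]
opening: 0.0358
```

Request:
step_arm(
  motion=[
    {"x":-8,"y":0,"z":0,"twist":0},
    {"x":-25,"y":0,"z":0,"twist":0},
    {"x":-60,"y":0,"z":0,"twist":0},
    {"x":-105,"y":10,"z":0,"twist":0},
    {"x":-105,"y":15,"z":0,"twist":0},
  ],
)

```text
time_s: 10.25
position: [0.5304, 0.1231, 0.1867]
ee_rot: [-0.481, 0.517, 0.477, 0.523]
contact_force: [0.3, 0.2, -0.2]
opening: 0.036
```

```bash
python3 - <<'E'
from h import *
s=ctrl.state();p,d=ctrl.camera("wrist");q,_=ctrl.camera("scene")
x,y=np.int32(proj("wrist",[.543,.121,.09],s)[0]);print(x,y)
a=cv2.resize(p[max(0,y-80):,max(0,x-80):][:160,:160],(400,400));b=cv2.resize(q[135:205,325:395],(400,400),interpolation=cv2.INTER_CUBIC)
cv2.imwrite("pics/f.png",np.hstack([a,b]))
E
```

```text
311 218
```

View pics/f.png

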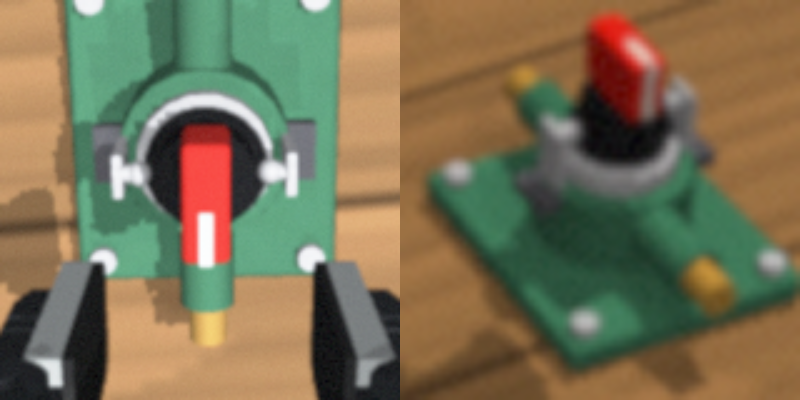

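The knob sits upright on the seat, with both clip noses over its lip and the stripe facing the flat. The gripper is clear of it.

```bash
python3 -c "
from station import ctrl
print(ctrl.state()['contact_force']);print(ctrl.job_done())"
```

```text
[-0.00359668 -0.96687909 -0.96226701]
the job is handed in; nothing more can be done
None
```

The leftmost loose knob is back on the vacuum tap, clipped down and released, and the job was handed in at about 10.3 s.

- **Fit:** The wrist camera put the shaft's flat at about -5° in world yaw. I turned the knob to match, and it dropped over the shaft with almost no force, so I did not need to feel for the angle.
- **Clips:** The downward push peaked at about 11 N, then fell to about 2 N as the clips snapped in.
- **Home:** The tool stopped hard at a height of 75.1 mm, against about 75 mm expected for fully home. A final 13.5 N push did not move it. All sampled forces stayed under 25 N.
- **Last checks:** The final pictures show the knob upright with both clip noses over its lip. The gripper is clear and nothing is touching it, with a residual force of about 1 N, which is at noise level.
- **Not re-checked:** I never moved the claw weight, bowl or nipples, but I did not measure their positions again at the end.
- **Disagreements:** There was a steady bias of about 1 mm between the wrist camera and the grip, which I corrected for. The gripper read about 12.7 mm on the 14 mm bar throughout. Near the hard stop there was up to 9 N of sideways force, which was gone after I backed off and released.

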